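# Complete the sample-prep kit on the bench

## Task

Complete the sample-prep kit: stand the small amber bottle in the smaller round holder, the large clear bottle in the larger round holder, the glass beaker in the round recess of the square plate and the tube rack lengthwise in the oblong tray, each fully down in its holder, upright and let go. Carry them upright and do not tip any of them over. The kit already has its petri dish, so leave that dish in its tray, and leave the spare petri dish on the bench where it lies.

Things in the scene. Friction and masses are not known exactly. Their poses are not given: they have to be found in the camera images.
- small_bottle: small amber reagent bottle with blue screw cap, loose, standing: body round, 56 mm across, straight-sided from about 8 to 60 mm high, 105 mm tall with cap, about 0.14 kg. It stands in the open with the other things; the bottles at the very back of the bench are not part of the job. Origin at the centre of its underside, z up along its axis.
- large_bottle: large colourless reagent bottle with blue screw cap, loose, standing: body round, 68 mm across, straight-sided from about 8 to 85 mm high, 138 mm tall with cap, about 0.24 kg. It stands in the open with the other things; the bottles at the very back of the bench are not part of the job. Origin at the centre of its underside, z up along its axis.
- glass_beaker: small open clear beaker, loose, standing: 70 mm tall, 46 mm across at the foot, 50 mm across over its wall up to 63 mm height, 57 mm across the flared rim, about 0.05 kg. Origin at the centre of its underside, z up.
- tubes: yellow wire rack with two blue-capped tubes fixed in it, loose, standing: 52 mm (its x) by 86 mm (its y), 122 mm tall with caps, 0.18 kg. Frame 90 mm high: top bars at 86 to 90 mm run along y at x = +-20 mm; crossbars at y = -40, 0, 40 mm stick out to x = +-26 mm (pinch the middle top crossbar by its ends, along x; it may swing about that line). Origin: centre of its underside, z up.
- small_ring: smaller round grey holder, fixed: a shallow cup 78 mm across and 16 mm high, inside 66 mm across, floor 4 mm thick; for the small bottle. Origin at the centre of its underside, z up.
- large_ring: larger round grey holder, fixed: a shallow cup 90 mm across and 16 mm high, inside 78 mm across, floor 4 mm thick; for the large bottle. Origin at the centre of its underside, z up.
- square_plate: square grey plate, fixed, 92 x 92 mm and 14 mm high, with one round recess 59 mm across in the middle, 10 mm deep (its floor 4 mm above the underside); for the glass beaker. Origin at the centre of its underside, z up.
- rack_tray: oblong grey open tray, fixed, empty: outside 76 mm (its x) by 110 mm (its y) and 14 mm high, walls 6 mm, inside 64 x 98 mm, floor 6 mm thick; for the tube rack, either way round. Origin at the centre of its underside, z up.
- kit_dish: round lidded petri dish, 71 mm across and 15 mm high, that already lies in the kit's own square grey tray (90 x 90 mm, 10 mm high, fixed): leave it there. Origin at the centre of its underside, z up.
- spare_dish: a second, equal petri dish, 71 mm across and 15 mm high, lying on the bare bench: the duplicate, to be left where it is. Origin at the centre of its underside, z up.
Not all that is in view belongs to the job. What is shaped like the kit_dish but purple is not meant.

How it is judged:
At the end, for the whole second after the job is handed in: Each of the four stands in its holder: centre within 12 mm of the holder's, underside under 8.5 mm above the holder's underside, upright within 0.07 rad, rack aligned within 0.2 rad; at rest. Kit dish flat and within 15 mm, spare dish within 20 mm, of where they were (horizontal distance between small_bottle and small_ring below 0.012 m and z of small_bottle in the frame of small_ring below 0.0085 m and angle between each of small_bottle, large_bottle, glass_beaker, tubes's own z axis and vertical below 0.07 rad and linear speed of each of small_bottle, large_bottle, glass_beaker, tubes below 0.02 m/s and horizontal distance between large_bottle and large_ring below 0.012 m and z of large_bottle in the frame of large_ring below 0.0085 m and horizontal distance between glass_beaker and square_plate below 0.012 m and z of glass_beaker in the frame of square_plate below 0.0085 m and horizontal distance between tubes and rack_tray below 0.012 m and z of tubes in the frame of rack_tray below 0.0085 m and angle between the y axis of tubes and the y axis of rack_tray, either way round below 0.2 rad and distance of kit_dish from where it was at the start of the episode below 0.015 m and distance of spare_dish from where it was at the start of the episode below 0.02 m and angle between kit_dish's own z axis and vertical below 0.1 rad); the robot touches nothing.
It fails at once if one of the four things is tipped by more than about 35 degrees (angle between any of small_bottle, large_bottle, glass_beaker, tubes's own z axis and vertical above 0.6 rad).
It fails at once if the spare petri dish is moved more than 20 mm (distance of spare_dish from where it was at the start of the episode above 0.02 m).
It fails at once if the petri dish already in the kit is moved more than 15 mm (distance of kit_dish from where it was at the start of the episode above 0.015 m).
It also fails if it takes over 106 s, if anything falls off the work surface, if the arm or the gripper's body presses on something with over 40 N, if the wrist force passes 120 N, or if a joint passes its speed limit or range.

## Robot

A 7-joint arm with a two-finger parallel gripper is mounted at the origin on a cart in front of the work surface, level with it; the furniture and walls round the work are solid. World frame = base frame: x ahead of the robot, y to its left, z up, the work surface at z = 0. Lengths are in m, angles in rad, forces in N, time in s.
With the tool pointing down it reaches from about 0.35 to 0.9 m from the base axis. Payload 8.1 kg.
Tool frame: the origin (TCP) lies on the centre line of the jaws, within the pads' length; the fingertips stand 11 mm ahead of it and the grasp point (between the pads) lies 8 mm behind it; z points along the fingers, x is the direction in which the jaws open and shut, and the axes are right-handed (so a half turn about z gives the same grasp; the last joint's range is limited). The gripper opens to 92 mm and grips with 3 to 60 N. Pads are 19 mm wide; open, the fingers measure 130 mm over their backs; the gripper's body (75 mm by 190 mm) begins 47 mm behind the grasp point.
Start: joints at [1.005, 0.434, 0.025, 1.573, -0.012, 1.134, -0.075], TCP at [0.279, -0.559, 0.238] pointing down, gripper open.
Joint ranges: [-2.62, 2.62], [-0.44, 2.09], [-1.27, 1.32], [0.08, 2.57], [-1.32, 4.46], [0.12, 2], [-2.74, 2.74]. Speed limits (rad/s): [2.22, 2.22, 3.01, 3.01, 3.14, 3.14, 3.14].

## Interface

Orientations are given as a unit quaternion [w, x, y, z].
In Python, from plant import readout, optics, order gives the robot as it stands.
- The arm moves only by the shell command python3 -m creep 'ROWS' [OPENING]. ROWS is JSON, a list that holds one entry, the list of rows, each a list of 6 numbers: the shift along the tool's x, y, z in units of 60 mm (1.0 is 60 mm), then the turn, a rotation vector about the tool's x, y, z in units of 10 degrees (1.0 is 10 degrees). In form: [[[x, y, z, wx, wy, wz], ...]]. A call has 1 to 12 rows; each row is the pose to reach, as a shift and turn from the pose commanded when the call began, along the tool's axes at that moment; what a row does not reach only later rows make up. A row lasts 1/8 s, in which the tool goes at most 62.5 mm and 10.7 degrees, less where a joint would pass 70% of its speed; a pose out of reach is approached as far as the arm can. A call with a gripper value outside its range is refused whole. OPENING is the finger opening in mm, from 0 to 91.8, set as the call begins (- or left out, the last holds). The fingers move at their own pace and stop on an object; the grip force is fixed at half the most. Time passes only in rows, so rows that repeat a pose let the fingers close. It gives the time, the measured TCP pose, the force and the opening at its end, in the units of the state.
- readout.sense(): the state, without advancing time (a new reading comes with each control period).
- optics.camera(name): name is "scene" or "top" or "wrist"; returns a dict with "image" (480x640x3 uint8, red, green, blue), "range_z" (480x640 float32, m along the optical axis (not along the pixel's ray), 0 where there is no reading), "fx", "fy", "cx", "cy" (pixels), "k1" (the pictures are not rectified: a ray, as slopes to the right and down, at radius r is drawn at 1 + k1 r^2 times it, then the intrinsics apply), "world_to_cam" (4x4, takes a point from world to camera coordinates). Camera axes: x right, y up, looking along -z (the intrinsics and any distortion apply to the point x, -y, -z); pixel columns grow to the right and rows downward; lengths in m; the calibration is good to about 2 mm. A picture is of the moment at which its call begins.
- order.sign_off(): hands the job in, once; it reports no verdict.
The state is a dict: "time_s": time; "q": joint angles; "qd": joint speeds; "effort": joint torques, N m; "position": TCP position; "ee_rot": TCP orientation; "contact_force": force on the tool from outside, world axes, zero at the start; "ft_torque": the same for the moment, N m; "width": finger opening in m.
Only numpy, scipy, OpenCV 4.12 (cv2) and the standard library are available. Lean on these libraries where they do the work, as an engineer would, in place of code of your own. Each camera call takes 0.05 s, during which the arm holds its last target.

## Working session

There is one attempt and no reset: what is moved stays moved. The work goes in short steps, Python scripts to look and compute and a shell command to move; the robot and the scene stay as the last step left them, time stands still between calls to the robot, and variables do not carry over. Pictures are saved under pics/ and viewed, and the job is handed in when it is done.

```bash
ls; mkdir -p pics
cat > h.py <<'E'
import numpy as np, cv2, json
from plant import readout, optics
def shot(n,tag):
    c=optics.camera(n); np.savez(f'pics/{tag}.npz',**{k:np.array(v) for k,v in c.items()})
    cv2.imwrite(f'pics/{tag}.png',c['image'][:,:,::-1]); return c
def load(tag): 
    d=np.load(f'pics/{tag}.npz'); return {k:d[k] for k in d.files}
def ray(c,u,v):
    p=np.array([(u-float(c['cx']))/float(c['fx']),(v-float(c['cy']))/float(c['fy'])]); q=p.copy()
    for _ in range(20): q=p/(1+float(c['k1'])*(q@q))
    return np.array([q[0],-q[1],-1.])
def pt(c,u,v,depth=None):
    M=np.linalg.inv(c['world_to_cam']); d=c['range_z'][int(round(v)),int(round(u))] if depth is None else depth
    return (M@np.append(ray(c,u,v)*d,1))[:3]
def atz(c,u,v,z):
    M=np.linalg.inv(c['world_to_cam']); o=M[:3,3]; r=M[:3,:3]@ray(c,u,v)
    return o+r*(z-o[2])/r[2]
def proj(c,P):
    x=(c['world_to_cam']@np.append(P,1))[:3]; q=np.array([x[0],-x[1]])/-x[2]; q=q*(1+float(c['k1'])*(q@q))
    return q[0]*float(c['fx'])+float(c['cx']),q[1]*float(c['fy'])+float(c['cy'])
E
python3 - <<'E'
from h import *
for n in ['scene','top','wrist']:
    c=shot(n,n+'0'); print(n,c['fx'],c['k1'],np.linalg.inv(c['world_to_cam'])[:3,3])
print(readout.sense())
E
```

```text
pics
scene 586.0001679472956 -0.19061938784612792 [-0.41091592  0.72507127  1.22913221]
top 523.1980578000106 -0.14817191772612678 [ 0.38195512 -0.00780468  1.19196957]
wrist 333.2385199541085 -0.018274663281044944 [ 0.34442598 -0.52602092  0.38252873]
{'time_s': 0.15, 'q': array([ 1.00538966,  0.43510006,  0.02495289,  1.57386199, -0.0115806 ,
        1.13397559, -0.07512191]), 'qd': array([ 0.00060264, -0.0021125 , -0.00209976, -0.00181402, -0.00123607,
        0.00038022, -0.00089108]), 'effort': array([ 1.15378829e-03, -6.68261790e+01,  9.85867828e-01, -3.14697897e+01,
       -6.05013804e-02,  3.93310084e-02,  1.04162077e-04]), 'position': array([ 0.27884459, -0.5589498 ,  0.23711202]), 'ee_rot': array([-2.63411543e-04,  8.50413003e-01, -5.26115352e-01, -5.39339549e-04]), 'contact_force': array([-0.0741044 , -0.29292674, -0.04365378]), 'ft_torque': array([ 0.01620148, -0.01324742, -0.02694391]), 'width': 0.09124499954654539}
```

View pics/top0.png

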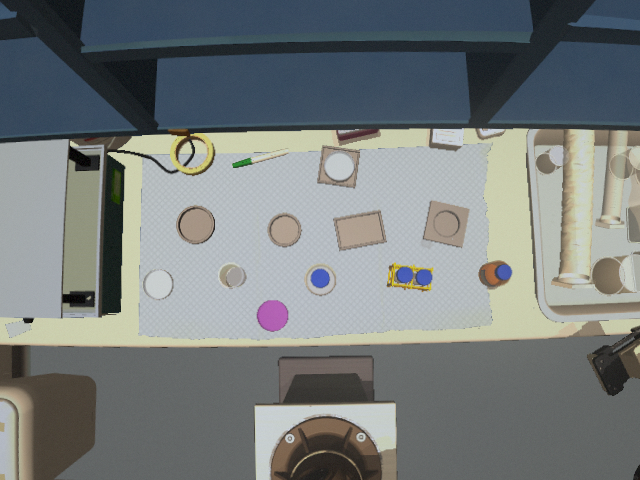

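View pics/scene0.png

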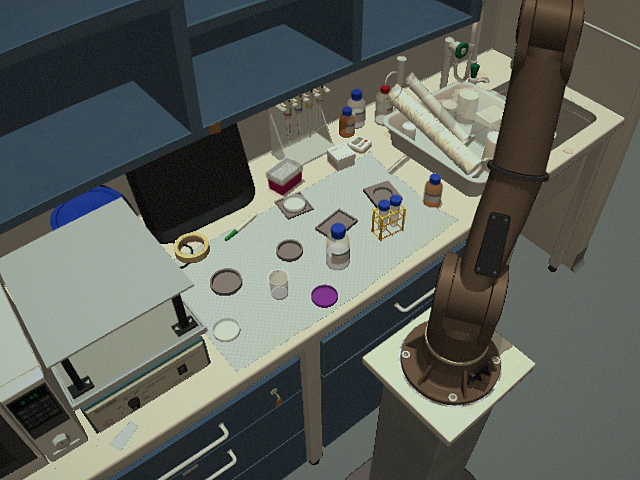

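Run:
```python
from h import *
im=cv2.imread('pics/top0.png')
def crop(u0,v0,u1,v1,s,n): cv2.imwrite(f'pics/{n}.png',cv2.resize(im[v0:v1,u0:u1],None,fx=s,fy=s,interpolation=cv2.INTER_CUBIC))
crop(140,190,340,340,4,'cropL'); crop(330,190,530,300,4,'cropR')
c=load('top0')
for u,v in [(497,272),(503,271),(411,277),(320,278),(232,275),(196,225),(285,230),(360,230),(446,223),(340,166),(158,284),(330,300),(300,120)]: print((u,v),pt(c,u,v).round(3))
```

```text
(497, 272) [ 0.434 -0.369  0.101]
(503, 271) [ 0.435 -0.382  0.103]
(411, 277) [ 0.427 -0.181  0.121]
(320, 278) [0.428 0.005 0.137]
(232, 275) [0.444 0.208 0.003]
(196, 225) [0.561 0.293 0.   ]
(285, 230) [0.545 0.085 0.004]
(360, 230) [ 0.542 -0.087  0.004]
(446, 223) [ 0.554 -0.286  0.005]
(340, 166) [ 0.689 -0.044  0.022]
(158, 284) [0.425 0.377 0.013]
(330, 300) [ 0.384 -0.015  0.004]
(300, 120) [0.648 0.027 0.449]
```

View pics/cropL.png

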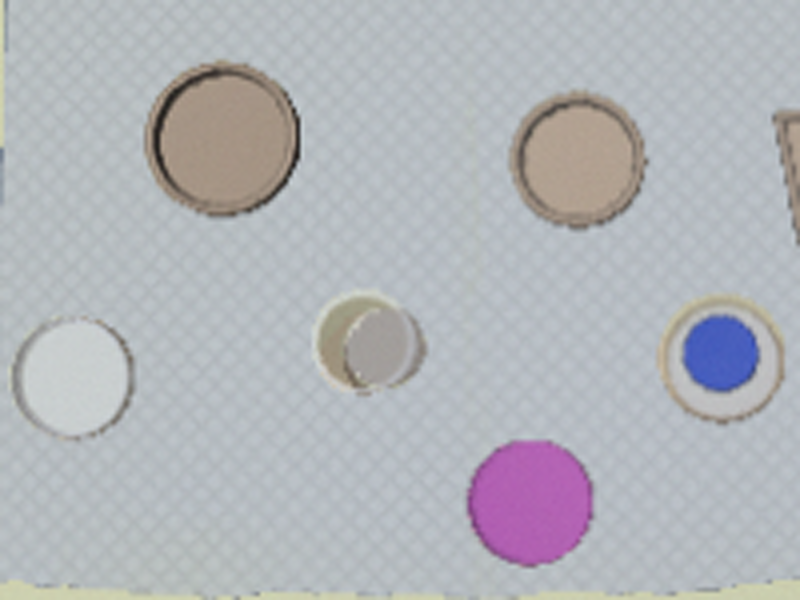

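View pics/cropR.png

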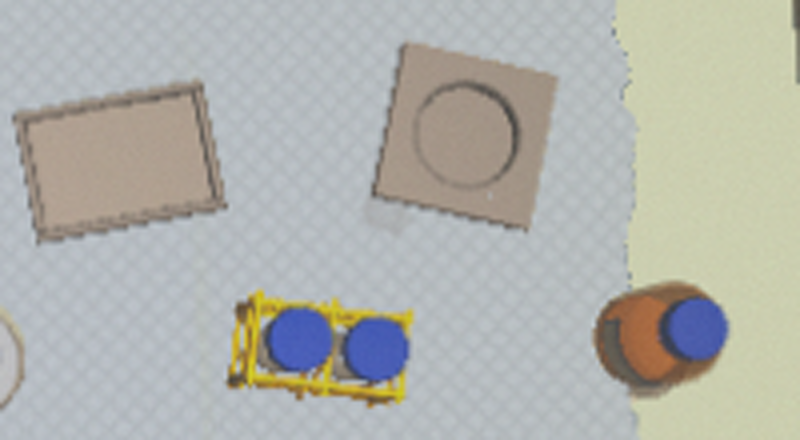

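Run:
```python
from h import *
c=load('top0')
def L(x,y,z): return atz(c,(x+.5)/4-.5+140,(y+.5)/4-.5+190,z)
def R(x,y,z): return atz(c,(x+.5)/4-.5+330,(y+.5)/4-.5+190,z)
p=lambda n,v: print(n,v.round(4))
p('LR',L(223.5,138,.016)); p('SR',L(578.5,159.5,.016)); p('plate',R(466,136.5,.014));p('recess',R(466.5,134.5,.014))
T=[R(x,y,.014) for x,y in [(15,115),(200,82),(227,207),(40,243)]]
p('tray',sum(T)/4); print([np.linalg.norm(T[i]-T[(i+1)%4]).round(4) for i in range(4)], [np.degrees(np.arctan2(*(T[i]-T[(i+1)%4])[[1,0]])).round(1) for i in range(4)])
p('SB',R(695,329,.105)); p('LB',L(721,353,.138)); p('BKrim',L(366,343,.07)); p('BKfoot',L(380,347,.003))
p('spare',L(73,378,.015)); p('purple',L(530,503,.015))
# tubes points by depth
pts=[];cap=[]
im=c['image'].astype(int)
for v in range(255,300):
  for u in range(380,440):
    P=pt(c,u,v); r,g,b=im[v,u]
    if .08<P[2]<.095 and r>b+60: pts.append(P)
    if P[2]>.115: cap.append(P)
pts=np.array(pts);cap=np.array(cap); print(len(pts),len(cap))
if len(pts)>5:
  print(cv2.minAreaRect(pts[:,:2].astype(np.float32)*1000))
print('caps',cv2.minAreaRect(cap[:,:2].astype(np.float32)*1000),cap.mean(0))
# dims of bottle by depth
for nm,(u0,u1,v0,v1) in dict(SB=(478,520,255,292),LB=(300,340,260,300),BK=(212,250,258,292)).items():
  Q=np.array([pt(c,u,v) for v in range(v0,v1) for u in range(u0,u1)])
  for a,b in [(.02,.05),(.05,.07),(.07,.095),(.098,.11),(.13,.145)]:
    q=Q[(Q[:,2]>a)&(Q[:,2]<b)]
    if len(q)>4: print(nm,a,b,len(q),q.mean(0).round(3),q.min(0).round(3),q.max(0).round(3))
big=cv2.resize(cv2.imread('pics/top0.png')[255:300,380:445],None,fx=10,fy=10,interpolation=cv2.INTER_CUBIC);cv2.imwrite('pics/tub.png',big)
```

```text
LR [0.5608 0.2904 0.016 ]
SR [0.5445 0.0861 0.016 ]
plate [ 0.5513 -0.2844  0.014 ]
recess [ 0.5525 -0.2847  0.014 ]
tray [ 0.5405 -0.0855  0.014 ]
[np.float64(0.1075), np.float64(0.0734), np.float64(0.1082), np.float64(0.0746)] [np.float64(99.2), np.float64(10.3), np.float64(-80.2), np.float64(-170.2)]
SB [ 0.4335 -0.3818  0.105 ]
LB [0.4281 0.0055 0.138 ]
BKrim [0.4395 0.1975 0.07  ]
BKfoot [0.4405 0.2017 0.003 ]
spare [0.4245 0.377  0.015 ]
purple [0.3514 0.1153 0.015 ]
218 439
((430.1969299316406, -187.86740112304688), (84.69343566894531, 50.96507263183594), 82.36000061035156)
caps ((419.83056640625, -114.00254821777344), (44.595664978027344, 221.0459747314453), 8.222545623779297) [ 0.42870494 -0.18146697  0.15564901]
SB 0.02 0.05 97 [ 0.431 -0.362  0.035] [ 0.405 -0.381  0.02 ] [ 0.46  -0.355  0.049]
SB 0.05 0.07 103 [ 0.432 -0.365  0.061] [ 0.405 -0.399  0.05 ] [ 0.462 -0.355  0.07 ]
SB 0.07 0.095 255 [ 0.432 -0.375  0.077] [ 0.407 -0.405  0.07 ] [ 0.459 -0.357  0.095]
SB 0.098 0.11 200 [ 0.434 -0.382  0.105] [ 0.418 -0.4    0.098] [ 0.45  -0.366  0.11 ]
LB 0.02 0.05 6 [0.397 0.009 0.038] [ 0.395 -0.013  0.029] [0.402 0.027 0.046]
LB 0.07 0.095 108 [0.426 0.007 0.091] [ 0.396 -0.026  0.08 ] [0.462 0.04  0.095]
LB 0.098 0.11 337 [0.428 0.006 0.102] [ 0.398 -0.024  0.098] [0.459 0.037 0.109]
LB 0.13 0.145 282 [0.429 0.006 0.138] [ 0.41  -0.013  0.132] [0.448 0.023 0.145]
BK 0.02 0.05 103 [0.442 0.205 0.035] [0.417 0.173 0.02 ] [0.464 0.223 0.049]
BK 0.05 0.07 134 [0.442 0.208 0.065] [0.412 0.172 0.051] [0.468 0.227 0.07 ]
BK 0.07 0.095 81 [0.442 0.197 0.072] [0.412 0.171 0.07 ] [0.468 0.226 0.076]
```

View pics/tub.png

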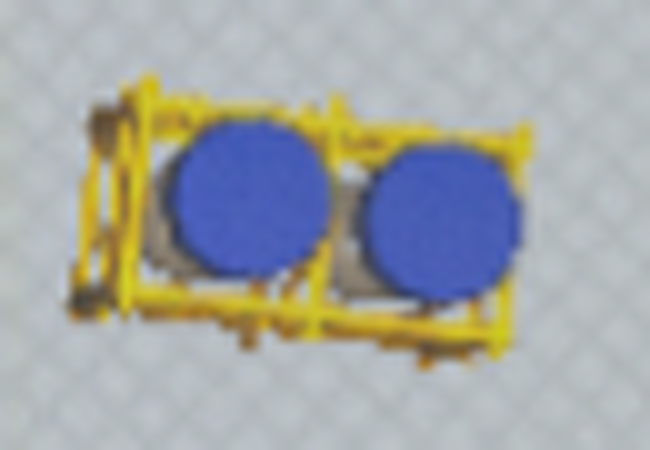

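```bash
cat >> h.py <<'E'
from scipy.spatial.transform import Rotation as Ro
def go(x,y,gz,yaw=None):
    """units to reach grasp point (x,y,gz), jaw yaw deg (mod 180)"""
    s=readout.sense(); q=s['ee_rot']; R=Ro.from_quat([q[1],q[2],q[3],q[0]]); p=s['position']
    cur=np.degrees(np.arctan2(*R.as_matrix()[[1,0],[0,0]]))
    if yaw is None: yaw=cur
    yaw=cur+((yaw-cur+90)%180-90)
    a=np.radians(yaw); G=Ro.from_matrix(np.array([[np.cos(a),np.sin(a),0],[np.sin(a),-np.cos(a),0],[0,0,-1]]))
    d=R.inv().apply(np.array([x,y,gz-.008])-p)/.06; w=np.degrees((R.inv()*G).as_rotvec())/10
    print('t',round(s['time_s'],2),'p',p.round(4),'gz',round(p[2]+.008,4),'yaw',cur.round(1),'F',s['contact_force'].round(1),'w',round(s['width'],4)); print('   units',d.round(3),w.round(2), 'q',s['q'].round(2))
E
python3 - <<'E'
from h import *
c=load('top0')
print('rack',atz(c,412.15,276.05,.088))
for u,v in [(528,272),(535,272),(540,260),(560,250),(600,270),(535,318),(516,250)]: print((u,v),pt(c,u,v).round(3))
go(.4335,-.382,.20,-30)
go(.4335,-.382,.064,-30)
E
```

```text
rack [ 0.43018047 -0.18909903  0.088     ]
(528, 272) [ 0.437 -0.477  0.001]
(535, 272) [ 0.435 -0.484  0.026]
(540, 260) [ 0.457 -0.467  0.1  ]
(560, 250) [ 0.486 -0.559  0.004]
(600, 270) [ 0.434 -0.633  0.05 ]
(535, 318) [ 0.33  -0.489  0.001]
(516, 250) [ 0.489 -0.451  0.002]
t 0.15 p [ 0.2788 -0.5589  0.2371] gz 0.2451 yaw -63.5 F [-0.1 -0.3 -0. ] w 0.0912
   units [-1.487 -3.623  0.753] [-0.    0.01 -3.35] q [ 1.01  0.44  0.02  1.57 -0.01  1.13 -0.08]
t 0.15 p [ 0.2788 -0.5589  0.2371] gz 0.2451 yaw -63.5 F [-0.1 -0.3 -0. ] w 0.0912
   units [-1.485 -3.623  3.02 ] [-0.    0.01 -3.35] q [ 1.01  0.44  0.02  1.57 -0.01  1.13 -0.08]
```

```bash
python3 -m creep '[[[-0.4,-0.9,0,0,0,-1],[-0.8,-1.8,0.2,0,0,-2],[-1.2,-2.7,0.5,0,0,-3],[-1.4,-3.3,0.7,0,0,-4],[-1.49,-3.62,0.75,0,0,-5],[-1.49,-3.62,0.75,0,0,-5.35],[-1.49,-3.62,0.75,0,0,-5.35]]]' 91.8
python3 - <<'E'
from h import *
go(.4335,-.382,.064,-10)
shot('wrist','w1')
E
```

```text
time_s: 1.02
position: [0.4333, -0.3822, 0.1924]
ee_rot: [-0.0, 0.996, -0.087, -0.0]
contact_force: [-0.0, -0.6, -0.0]
width: 0.0917
t 1.02 p [ 0.4333 -0.3822  0.1924] gz 0.2004 yaw -10.0 F [-0.  -0.6 -0. ] w 0.0917
   units [ 0.003 -0.003  2.274] [-0.  0. -0.] q [ 0.81  0.42 -0.25  1.73  0.12  1.01  0.35]
```

View pics/w1.png

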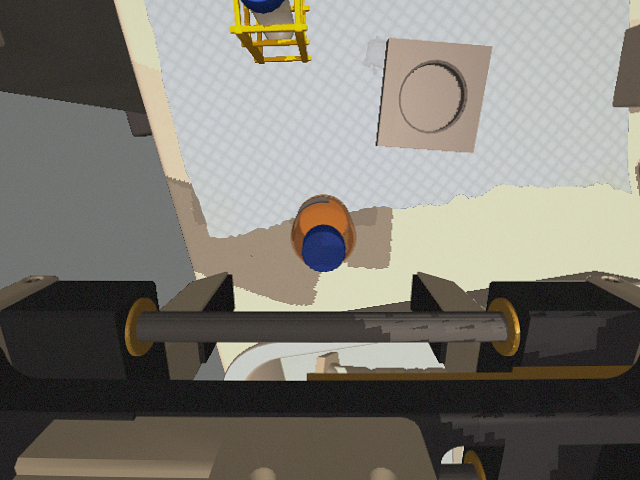

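The wrist picture shows the amber bottle with its blue cap at (324,248), laterally centred between the fingers (205 and 440). I'll check the cap in depth, then descend.

```bash
python3 - <<'E'
from h import *
c=load('w1'); print(pt(c,324,248),pt(c,432,97),atz(c,432,97,.004))
P=np.array([pt(c,u,v) for v in range(222,275) for u in range(298,350)]); q=P[abs(P[:,2]-.105)<.004]; print(len(q),(q.min(0)+q.max(0))/2,q.mean(0))
E
python3 -m creep '[[[0,0,0.5,0,0,0],[0,0,1,0,0,0],[0,0,1.5,0,0,0],[0,0,1.9,0,0,0],[0,0,2.15,0,0,0],[0,0,2.27,0,0,0],[0,0,2.27,0,0,0]]]' 91.8
python3 -m creep '[[[0,0,0,0,0,0],[0,0,0,0,0,0],[0,0,0,0,0,0],[0,0,0,0,0,0],[0,0,0,0,0,0],[0,0,0,0,0,0],[0,0,0,0,0,0],[0,0,0,0,0,0]]]' 40
```

```text
[ 0.43382714 -0.38335849  0.10301844] [ 0.55383866 -0.28622186  0.00352532] [ 0.55368509 -0.28625475  0.004     ]
1483 [ 0.43316673 -0.38538623  0.10330859] [ 0.43326594 -0.38513305  0.10338019]
time_s: 1.95
position: [0.4335, -0.3825, 0.0566]
ee_rot: [0.0, 0.996, -0.087, -0.0]
contact_force: [0.8, -0.2, 0.0]
width: 0.0916
time_s: 2.95
position: [0.4336, -0.3824, 0.0567]
ee_rot: [0.0, 0.996, -0.087, 0.0]
contact_force: [0.1, 0.3, 3.3]
width: 0.0545
```

```bash
python3 -m creep '[[[0,0,-0.1,0,0,0],[0,0,-0.3,0,0,0],[0,0,-0.7,0,0,0],[0,0,-1.2,0,0,0],[0,0,-1.7,0,0,0],[0,0,-2.2,0,0,0],[0,0,-2.5,0,0,0],[0,0,-2.65,0,0,0],[0,0,-2.65,0,0,0]]]'
python3 - <<'E'
from h import *
shot('scene','s1')
go(.5445,.0865,.2237,-10)
E
```

```text
time_s: 4.08
position: [0.4335, -0.3824, 0.216]
ee_rot: [0.0, 0.996, -0.087, 0.0]
contact_force: [0.8, 0.4, -1.4]
width: 0.0546
t 4.12 p [ 0.4332 -0.3822  0.2153] gz 0.2233 yaw -10.0 F [-0.  -0.3 -1. ] w 0.0544
   units [ 4.720e-01 -8.015e+00 -7.000e-03] [-0.  0.  0.] q [ 0.81  0.39 -0.25  1.7   0.11  1.06  0.35]
```

View pics/s1.png

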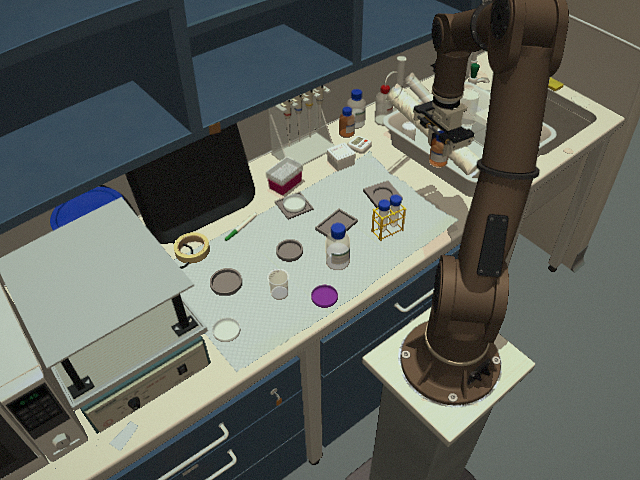

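```bash
python3 -m creep '[[[0.02,-0.2,0,0,0,0],[0.05,-0.6,0,0,0,0],[0.1,-1.2,0,0,0,0],[0.12,-1.9,0,0,0,0],[0.16,-2.6,0,0,0,0],[0.2,-3.4,0,0,0,0],[0.25,-4.2,0,0,0,0],[0.3,-5,0,0,0,0],[0.34,-5.8,0,0,0,0],[0.38,-6.5,0,0,0,0],[0.42,-7.1,0,0,0,0],[0.45,-7.6,0,0,0,0]]]'
python3 -m creep '[[[0.01,-0.2,0,0,0,0],[0.02,-0.35,0,0,0,0],[0.02,-0.41,0,0,0,0],[0.02,-0.41,0,0,0,0]]]'
python3 - <<'E'
from h import *
go(.5445,.0865,.0695,-10)
shot('wrist','w2')
E
```

```text
time_s: 5.62
position: [0.5385, 0.0647, 0.2148]
ee_rot: [-0.0, 0.996, -0.086, -0.001]
contact_force: [0.4, 0.6, -0.6]
width: 0.0542
time_s: 6.12
position: [0.5446, 0.0853, 0.2154]
ee_rot: [0.0, 0.996, -0.088, -0.0]
contact_force: [-0.5, -0.2, -0.6]
width: 0.0543
t 6.12 p [0.5446 0.0853 0.2154] gz 0.2234 yaw -10.0 F [-0.5 -0.2 -0.6] w 0.0543
   units [-0.004 -0.02   2.566] [ 0.  0. -0.] q [ 0.07  0.38 -0.43  1.76  0.18  1.05 -0.6 ]
```

View pics/w2.png

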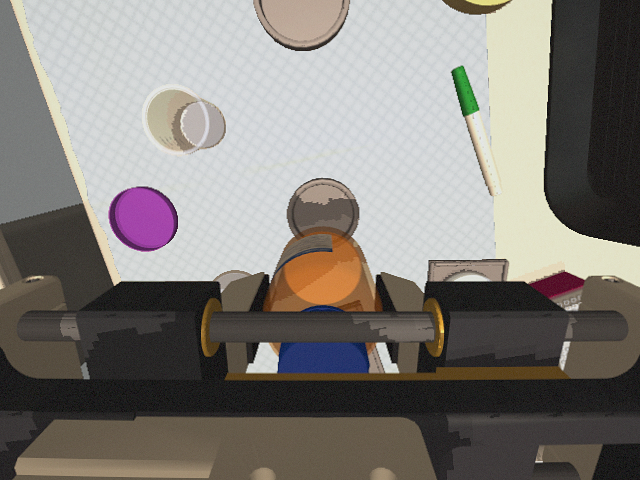

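The bottle hangs upright over the small ring, whose rim is at (323,211). Lowering.

```bash
python3 -m creep '[[[0,-0.02,0.4,0,0,0],[0,-0.02,0.9,0,0,0],[0,-0.02,1.4,0,0,0],[0,-0.02,1.9,0,0,0],[0,-0.02,2.2,0,0,0],[0,-0.02,2.35,0,0,0],[0,-0.02,2.45,0,0,0],[0,-0.02,2.52,0,0,0],[0,-0.02,2.56,0,0,0],[0,-0.02,2.57,0,0,0],[0,-0.02,2.57,0,0,0]]]'
python3 -m creep '[[[0,0,0,0,0,0],[0,0,0,0,0,0],[0,0,0,0,0,0],[0,0,0,0,0,0],[0,0,0,0,0,0],[0,0,0,0,0,0],[0,0,-0.5,0,0,0],[0,0,-1.2,0,0,0],[0,0,-2,0,0,0],[0,0,-2.6,0,0,0],[0,0,-2.6,0,0,0]]]' 91.8
python3 - <<'E'
from h import *
go(.428,.0055,.20,0)
shot('wrist','w3')
shot('scene','s2')
im=cv2.imread('pics/s2.png')[150:350,170:430];cv2.imwrite('pics/s2c.png',cv2.resize(im,None,fx=3,fy=3,interpolation=cv2.INTER_CUBIC))
E
```

```text
time_s: 7.55
position: [0.545, 0.0873, 0.0615]
ee_rot: [-0.0, 0.996, -0.087, 0.0]
contact_force: [0.7, 0.6, -1.3]
width: 0.0544
time_s: 8.93
position: [0.5464, 0.0879, 0.2203]
ee_rot: [-0.001, 0.996, -0.087, 0.003]
contact_force: [-0.8, 0.1, -0.4]
width: 0.0924
t 8.93 p [0.5464 0.0879 0.2203] gz 0.2283 yaw -10.0 F [-0.8  0.1 -0.4] w 0.0924
   units [-1.708  1.695  0.46 ] [-0.01 -0.03 -1.  ] q [ 0.07  0.37 -0.44  1.75  0.18  1.05 -0.6 ]
```

View pics/w3.png

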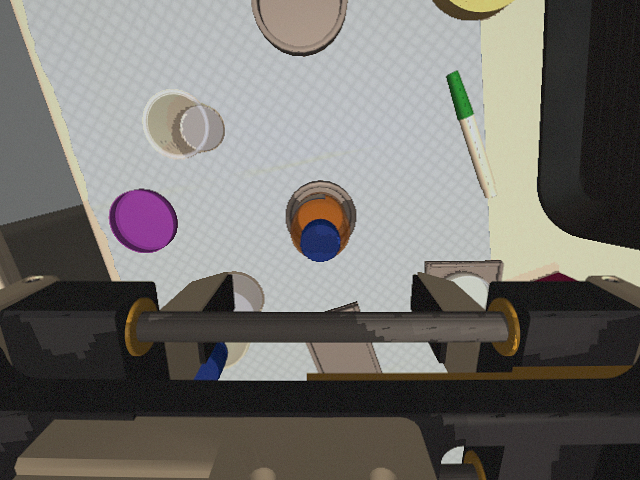

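View pics/s2c.png

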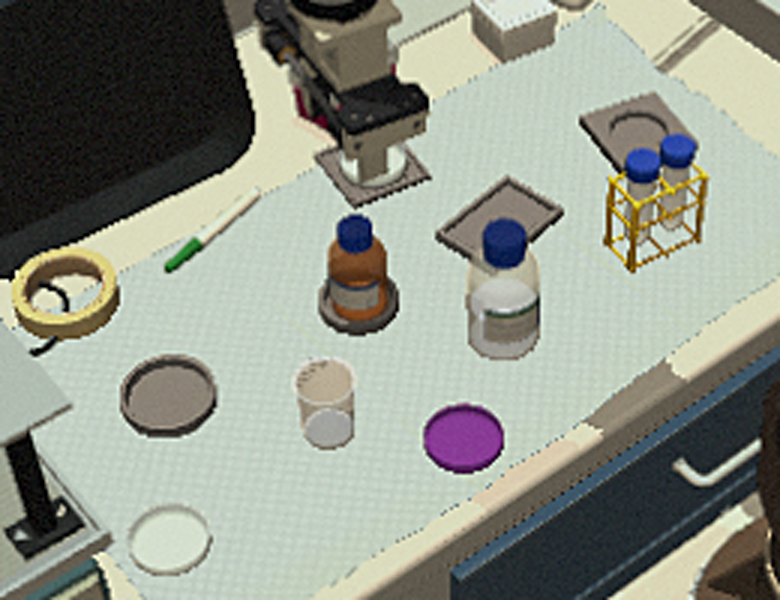

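Small bottle seated upright in the small ring. Next the large clear bottle: cap at top-view (320,278); the only clear bottle in the open. I'll grip its cap.

```bash
python3 -m creep '[[[-0.4,0.4,0,0,0,-0.3],[-0.9,0.9,0.1,0,0,-0.6],[-1.3,1.3,0.2,0,0,-0.9],[-1.6,1.6,0.3,0,0,-1],[-1.7,1.69,0.3,0,0,-1],[-1.7,1.69,0.3,0,0,-1],[-1.7,1.69,0.3,0,0,-1]]]' 91.8
python3 - <<'E'
from h import *
go(.428,.006,.132,0)
c=shot('wrist','w4')
P=np.array([pt(c,u,v) for v in range(480) for u in range(640)]); 
q=P[(abs(P[:,2]-.138)<.004)&(abs(P[:,0]-.428)<.03)&(abs(P[:,1]-.006)<.03)]; print(len(q),(q.min(0)+q.max(0))/2,q.mean(0),np.ptp(q,axis=0))
q=P[(abs(P[:,2]-.105)<.004)&(abs(P[:,0]-.545)<.03)&(abs(P[:,1]-.087)<.03)]; print(len(q),(q.min(0)+q.max(0))/2,q.mean(0))
E
```

```text
time_s: 9.9
position: [0.4277, 0.0059, 0.1994]
ee_rot: [-0.0, 1.0, 0.0, 0.0]
contact_force: [0.9, -0.3, -0.2]
width: 0.0914
t 9.9 p [0.4277 0.0059 0.1994] gz 0.2074 yaw 0.0 F [ 0.9 -0.3 -0.2] w 0.0914
   units [ 0.004 -0.002  1.257] [-0. -0.  0.] q [ 0.28  0.2  -0.48  2.05  0.11  0.92 -0.26]
2436 [0.42772271 0.00412965 0.13631357] [0.42760109 0.00484074 0.13634831] [0.03761958 0.03802005 0.00457057]
1925 [0.54396534 0.08413445 0.10499428] [0.54232543 0.08421497 0.10712571]
```

View pics/w4.png

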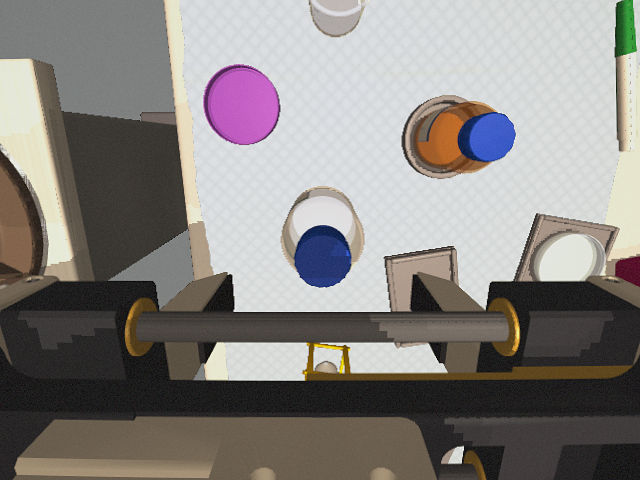

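The cap at (322,256) is centred between the fingers and measured at (0.428, 0.005), 38 mm wide, top at 0.137. Descending.

```bash
python3 -m creep '[[[0,0,0.3,0,0,0],[0,0,0.7,0,0,0],[0,0,1.0,0,0,0],[0,0,1.2,0,0,0],[0,0,1.25,0,0,0],[0,0,1.25,0,0,0]]]' 91.8
python3 -m creep '[[[0,0,0,0,0,0],[0,0,0,0,0,0],[0,0,0,0,0,0],[0,0,0,0,0,0],[0,0,0,0,0,0],[0,0,0,0,0,0],[0,0,0,0,0,0],[0,0,0,0,0,0],[0,0,0,0,0,0],[0,0,0,0,0,0]]]' 20
python3 -m creep '[[[0,0,-0.05,0,0,0],[0,0,-0.15,0,0,0],[0,0,-0.4,0,0,0],[0,0,-0.8,0,0,0],[0,0,-1.2,0,0,0],[0,0,-1.5,0,0,0],[0,0,-1.7,0,0,0],[0,0,-1.75,0,0,0],[0,0,-1.75,0,0,0]]]'
python3 - <<'E'
from h import *
c=shot('scene','s3')
go(.561,.2905,.237,0)
im=cv2.imread('pics/s3.png')[130:350,170:430];cv2.imwrite('pics/s3c.png',cv2.resize(im,None,fx=2.5,fy=2.5,interpolation=cv2.INTER_CUBIC))
E
```

```text
time_s: 10.7
position: [0.4271, 0.0053, 0.1246]
ee_rot: [-0.0, 1.0, 0.0, 0.0]
contact_force: [0.9, -0.3, 0.7]
width: 0.0916
time_s: 11.95
position: [0.4267, 0.0051, 0.1242]
ee_rot: [0.0, 1.0, 0.0, -0.0]
contact_force: [0.5, -0.6, -1.9]
width: 0.0381
time_s: 13.08
position: [0.4266, 0.0051, 0.229]
ee_rot: [0.0, 1.0, 0.0, -0.0]
contact_force: [-0.2, -0.4, -1.9]
width: 0.0379
t 13.12 p [0.4264 0.005  0.2288] gz 0.2368 yaw 0.0 F [-0.2 -0.3 -2.8] w 0.0379
   units [ 2.244 -4.757 -0.006] [0.   0.01 0.  ] q [ 0.3   0.16 -0.49  2.01  0.09  1.   -0.23]
```

View pics/s3c.png

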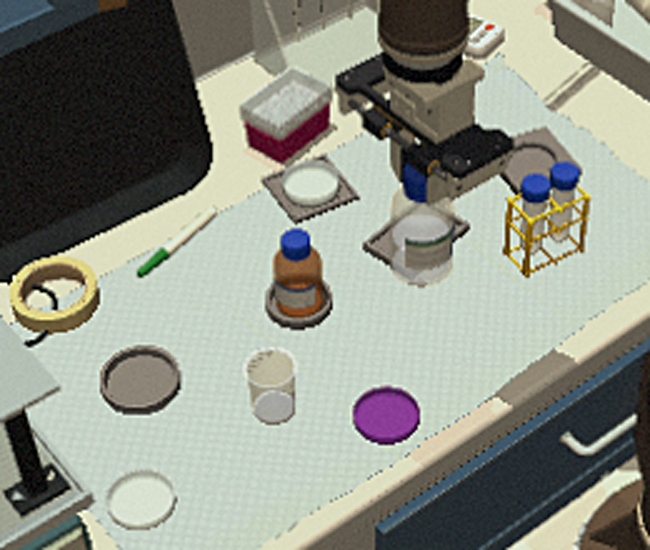

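Bottle held upright by the cap, clear of the bench. Carrying it past the small bottle on the robot side, then to the large ring.

```bash
python3 -m creep '[[[0,-0.15,0,0,0,0],[0,-0.5,0,0,0,0],[0,-1,0,0,0,0],[0,-1.6,0,0,0,0],[0.1,-2.2,0,0,0,0],[0.3,-2.8,0,0,0,0],[0.7,-3.4,0,0,0,0],[1.2,-4,0,0,0,0],[1.7,-4.4,0,0,0,0],[2.1,-4.7,0,0,0,0],[2.24,-4.76,0,0,0,0],[2.24,-4.76,0,0,0,0]]]'
python3 - <<'E'
from h import *
go(.561,.2905,.1365,0)
c=shot('wrist','w5')
E
```

```text
time_s: 14.62
position: [0.5607, 0.2907, 0.2285]
ee_rot: [0.0, 1.0, 0.0, -0.001]
contact_force: [-0.7, -0.2, -2.8]
width: 0.0375
t 14.62 p [0.5607 0.2907 0.2285] gz 0.2365 yaw 0.0 F [-0.7 -0.2 -2.8] w 0.0375
   units [0.008 0.003 1.667] [0.   0.01 0.  ] q [-0.2   0.52 -0.55  1.53  0.28  1.18 -0.8 ]
```

View pics/w5.png

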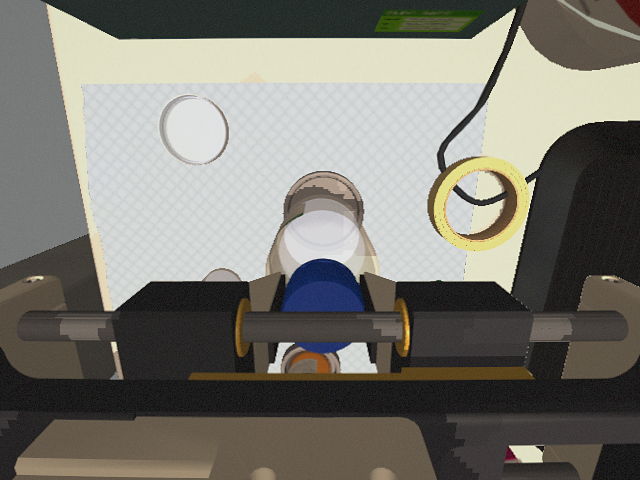

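The bottle is over the large ring (rim around (323,203)). Lowering.

```bash
python3 -m creep '[[[0,0,0.3,0,0,0],[0,0,0.7,0,0,0],[0,0,1.05,0,0,0],[0,0,1.3,0,0,0],[0,0,1.45,0,0,0],[0,0,1.55,0,0,0],[0,0,1.62,0,0,0],[0,0,1.66,0,0,0],[0,0,1.67,0,0,0],[0,0,1.67,0,0,0]]]'
python3 -m creep '[[[0,0,0,0,0,0],[0,0,0,0,0,0],[0,0,0,0,0,0],[0,0,0,0,0,0],[0,0,0,0,0,0],[0,0,0,0,0,0],[0,0,0,0,0,0],[0,0,-0.4,0,0,0],[0,0,-0.9,0,0,0],[0,0,-1.4,0,0,0],[0,0,-1.6,0,0,0],[0,0,-1.6,0,0,0]]]' 91.8
python3 - <<'E'
from h import *
c=shot('scene','s4')
shot('wrist','w6')
go(.440,.1985,.2,0)
im=cv2.imread('pics/s4.png')[150:350,170:430];cv2.imwrite('pics/s4c.png',cv2.resize(im,None,fx=2.5,fy=2.5,interpolation=cv2.INTER_CUBIC))
E
```

```text
time_s: 15.92
position: [0.5612, 0.2908, 0.1294]
ee_rot: [-0.0, 1.0, 0.0, 0.0]
contact_force: [-0.5, 0.7, -2.9]
width: 0.0371
time_s: 17.42
position: [0.5613, 0.2909, 0.2254]
ee_rot: [-0.0, 1.0, 0.0, 0.0]
contact_force: [-0.2, 0.6, -0.7]
width: 0.0918
t 17.52 p [0.5607 0.2903 0.2238] gz 0.2318 yaw 0.0 F [ 0.7  1.  -0.6] w 0.0916
   units [-2.011  1.529  0.535] [0.01 0.01 0.  ] q [-0.2   0.52 -0.55  1.54  0.28  1.17 -0.8 ]
```

View pics/s4c.png

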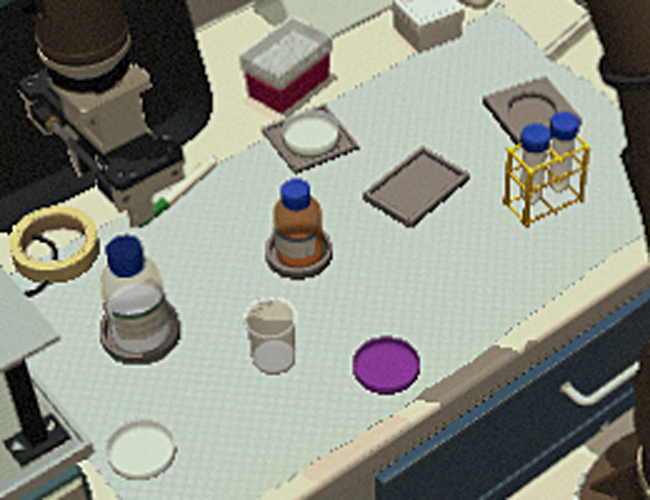

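View pics/w6.png

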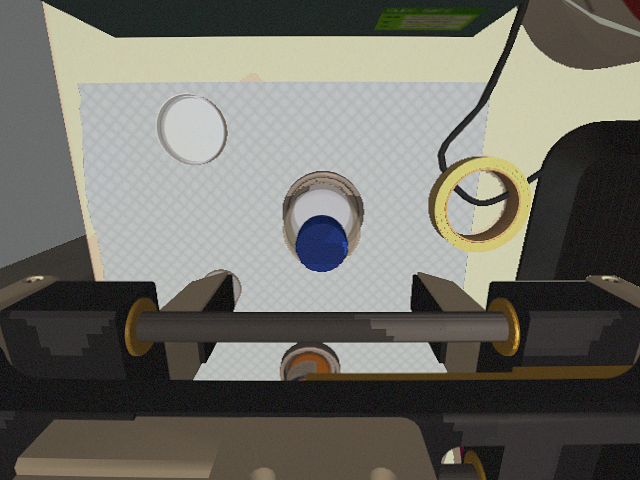

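Large bottle is upright in the large ring. Next the beaker, top-view (232,275).

```bash
python3 -m creep '[[[-0.4,0.3,0,0,0,0],[-0.9,0.7,0,0,0,0],[-1.4,1.1,0.2,0,0,0],[-1.8,1.4,0.5,0,0,0],[-2.01,1.53,0.8,0,0,0],[-2.01,1.53,1,0,0,0],[-2.01,1.53,1,0,0,0]]]' 91.8
python3 - <<'E'
from h import *
go(.440,.1985,.036,0)
c=shot('wrist','w7')
P=np.array([pt(c,u,v) for v in range(480) for u in range(640)]); 
q=P[(abs(P[:,2]-.07)<.004)&(abs(P[:,0]-.44)<.04)&(abs(P[:,1]-.2)<.04)]; print(len(q),(q.min(0)+q.max(0))/2,q.mean(0),np.ptp(q,axis=0))
E
```

```text
time_s: 18.4
position: [0.4405, 0.199, 0.1641]
ee_rot: [0.0, 1.0, 0.0, -0.001]
contact_force: [0.4, 0.8, 0.3]
width: 0.0923
t 18.4 p [0.4405 0.199  0.1641] gz 0.1721 yaw 0.0 F [0.4 0.8 0.3] w 0.0923
   units [-0.005  0.007  2.269] [0.   0.01 0.  ] q [-0.07  0.35 -0.58  1.97  0.25  0.89 -0.78]
1208 [0.43964585 0.19748431 0.0682456 ] [0.43978638 0.19688219 0.06806637] [0.05640265 0.05681761 0.00448884]
```

View pics/w7.png

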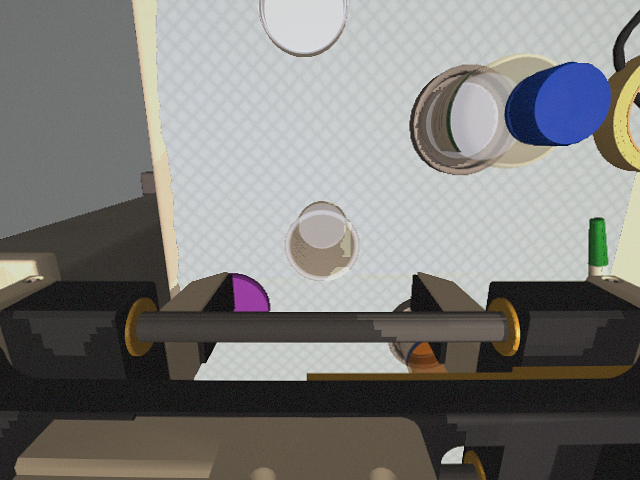

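Beaker rim centred at (322,243), measured (0.4396, 0.1975), 57 mm wide: matches. Descending and gripping.

```bash
python3 -m creep '[[[0,0,0.4,0,0,0],[0,0,0.9,0,0,0],[-0.01,0.02,1.4,0,0,0],[-0.01,0.02,1.8,0,0,0],[-0.01,0.02,2.1,0,0,0],[-0.01,0.02,2.23,0,0,0],[-0.01,0.02,2.25,0,0,0],[-0.01,0.02,2.25,0,0,0]]]' 91.8
python3 -m creep '[[[0,0,0,0,0,0],[0,0,0,0,0,0],[0,0,0,0,0,0],[0,0,0,0,0,0],[0,0,0,0,0,0],[0,0,0,0,0,0],[0,0,0,0,0,0],[0,0,0,0,0,0]]]' 35
python3 -m creep '[[[0,0,-0.05,0,0,0],[0,0,-0.2,0,0,0],[0,0,-0.6,0,0,0],[0,0,-1.1,0,0,0],[0,0,-1.7,0,0,0],[0,0,-2.2,0,0,0],[0,0,-2.6,0,0,0],[0,0,-2.75,0,0,0],[0,0,-2.75,0,0,0]]]'
python3 - <<'E'
from h import *
c=shot('scene','s5')
go(.5525,-.2847,.2,0)
im=cv2.imread('pics/s5.png')[130:350,170:430];cv2.imwrite('pics/s5c.png',cv2.resize(im,None,fx=2.5,fy=2.5,interpolation=cv2.INTER_CUBIC))
E
```

```text
time_s: 19.45
position: [0.4405, 0.1981, 0.0307]
ee_rot: [-0.0, 1.0, 0.0, 0.0]
contact_force: [0.5, -0.1, 0.3]
width: 0.0916
time_s: 20.45
position: [0.44, 0.1977, 0.0301]
ee_rot: [0.0, 1.0, 0.0, 0.0]
contact_force: [-0.3, 0.2, 1.8]
width: 0.0498
time_s: 21.58
position: [0.44, 0.1977, 0.1954]
ee_rot: [-0.0, 1.0, 0.0, 0.0]
contact_force: [0.3, 0.1, -1.2]
width: 0.0498
t 21.62 p [0.4397 0.1974 0.1947] gz 0.2027 yaw 0.0 F [-0.2  0.2 -0.3] w 0.0494
   units [1.88  8.035 0.047] [0. 0. 0.] q [-0.05  0.32 -0.6   1.93  0.22  0.96 -0.75]
```

View pics/s5c.png

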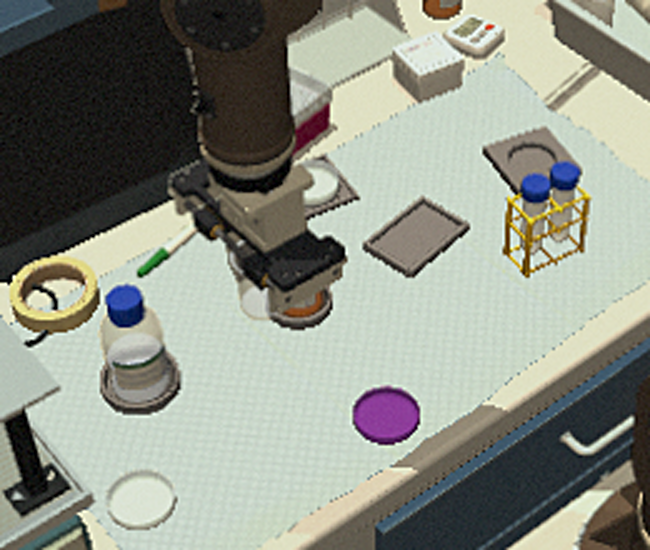

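```bash
python3 -m creep '[[[0,0.15,0,0,0,0],[0.1,0.5,0,0,0,0],[0.2,1,0,0,0,0],[0.4,1.6,0,0,0,0],[0.6,2.3,0,0,0,-0.2],[0.8,3.1,0,0,0,-0.4],[1,3.9,0,0,0,-0.6],[1.2,4.7,0,0,0,-0.8],[1.4,5.5,0,0,0,-1],[1.6,6.3,0,0,0,-1.2],[1.7,7,0,0,0,-1.4],[1.8,7.5,0,0,0,-1.5]]]'
python3 -m creep '[[[0.08,0.3,0,0,0,0],[0.08,0.5,0,0,0,0],[0.08,0.5,0,0,0,0],[0.08,0.5,0,0,0,0]]]'
python3 - <<'E'
from h import *
go(.5525,-.2847,.0426,15)
c=shot('wrist','w8')
E
```

```text
time_s: 23.12
position: [0.5468, -0.2552, 0.1937]
ee_rot: [-0.0, 0.992, 0.13, -0.001]
contact_force: [-0.5, 1.1, 0.3]
width: 0.0496
time_s: 23.62
position: [0.5602, -0.279, 0.1949]
ee_rot: [-0.0, 0.991, 0.131, -0.0]
contact_force: [0.3, -0.4, -0.8]
width: 0.0498
t 23.62 p [ 0.5602 -0.279   0.1949] gz 0.2029 yaw 15.1 F [ 0.3 -0.4 -0.8] w 0.0498
   units [-0.148  0.061  2.672] [-0.    0.    0.01] q [ 0.69  0.52 -0.46  1.59  0.25  1.09  0.42]
```

View pics/w8.png

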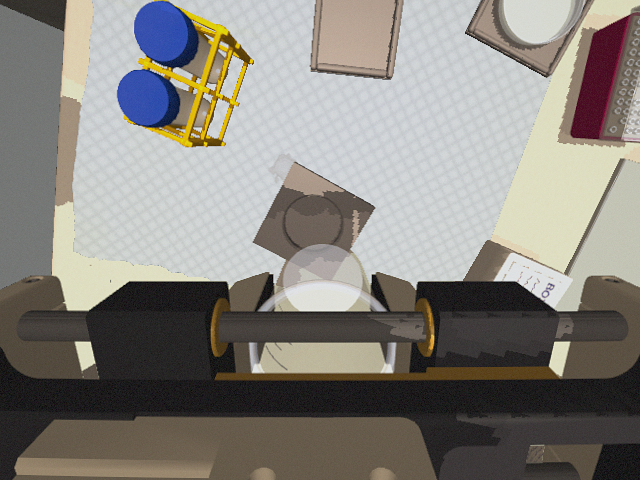

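Beaker upright over the plate (recess near (313,222)); it is to move a little towards the robot. Lowering.

```bash
python3 -m creep '[[[-0.14,0.075,0.3,0,0,0],[-0.145,0.075,0.8,0,0,0],[-0.145,0.075,1.4,0,0,0],[-0.145,0.075,1.9,0,0,0],[-0.145,0.075,2.25,0,0,0],[-0.145,0.075,2.45,0,0,0],[-0.145,0.075,2.55,0,0,0],[-0.145,0.075,2.62,0,0,0],[-0.145,0.075,2.66,0,0,0],[-0.145,0.075,2.68,0,0,0],[-0.145,0.075,2.68,0,0,0]]]'
python3 -m creep '[[[0,0,0,0,0,0],[0,0,0,0,0,0],[0,0,0,0,0,0],[0,0,0,0,0,0],[0,0,0,0,0,0],[0,0,0,0,0,0],[0,0,-0.4,0,0,0],[0,0,-1,0,0,0],[0,0,-1.7,0,0,0],[0,0,-2.4,0,0,0],[0,0,-2.6,0,0,0],[0,0,-2.6,0,0,0]]]' 91.8
python3 - <<'E'
from h import *
c=shot('scene','s6')
shot('wrist','w9')
go(.430,-.1885,.16,-7)
im=cv2.imread('pics/s6.png')[100:350,170:470];cv2.imwrite('pics/s6c.png',cv2.resize(im,None,fx=2.4,fy=2.4,interpolation=cv2.INTER_CUBIC))
E
```

```text
time_s: 25.05
position: [0.5533, -0.2867, 0.0345]
ee_rot: [0.0, 0.991, 0.131, 0.0]
contact_force: [-0.3, 0.0, -0.0]
width: 0.0496
time_s: 26.55
position: [0.5534, -0.2868, 0.1908]
ee_rot: [0.0, 0.991, 0.131, 0.0]
contact_force: [-0.1, 0.6, -0.0]
width: 0.092
t 26.65 p [ 0.5524 -0.2865  0.1889] gz 0.1969 yaw 15.0 F [-0.8 -0.4  0.2] w 0.092
   units [-1.547 -2.105  0.62 ] [-0.    0.01  2.2 ] q [ 0.7   0.52 -0.46  1.61  0.25  1.08  0.43]
```

View pics/s6c.png

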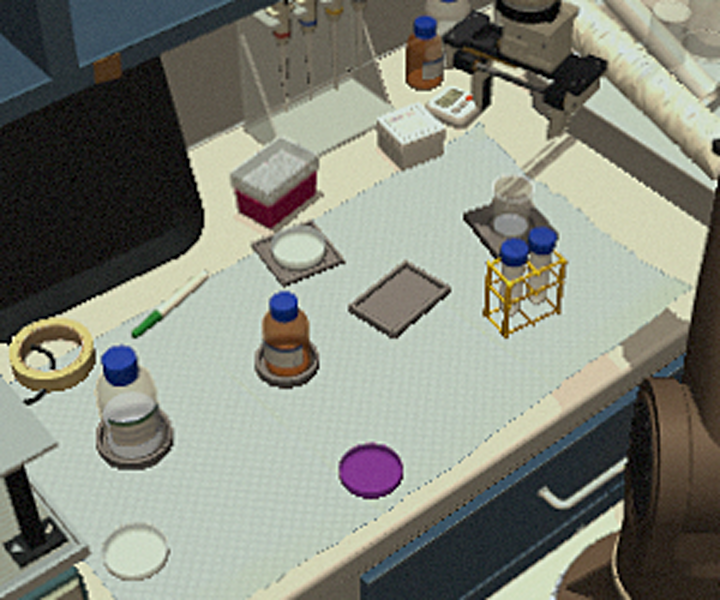

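View pics/w9.png

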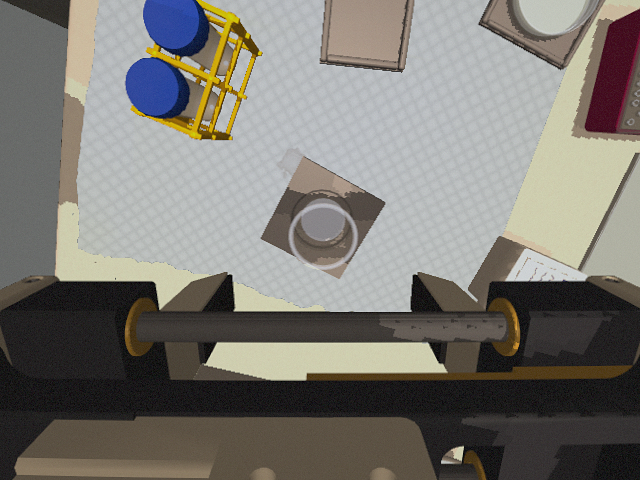

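Beaker sits in the recess (foot at (323,222) inside it). Now move over the rack and look.

```bash
python3 -m creep '[[[-0.4,-0.5,0,0,0,0.5],[-0.8,-1.1,0.1,0,0,1],[-1.2,-1.6,0.2,0,0,1.6],[-1.45,-2,0.3,0,0,2.1],[-1.55,-2.1,0.3,0,0,2.2],[-1.55,-2.1,0.3,0,0,2.2],[-1.55,-2.1,0.3,0,0,2.2]]]' 91.8
python3 - <<'E'
from h import *
go(.430,-.1885,.089,-7)
c=shot('wrist','w10')
im=c['image'].astype(int); pts=[]
P=np.array([[pt(c,u,v) for u in range(640)] for v in range(480)])
m=(P[:,:,2]>.08)&(P[:,:,2]<.094)&(im[:,:,0]>im[:,:,2]+60)&(abs(P[:,:,0]-.43)<.06)&(abs(P[:,:,1]+.19)<.07)
print(m.sum(), cv2.minAreaRect(P[m][:,:2].astype(np.float32)*1000))
k=(P[:,:,2]>.117)&(P[:,:,2]<.127)&(abs(P[:,:,0]-.43)<.06)&(abs(P[:,:,1]+.19)<.07)
print('caps',k.sum(),cv2.minAreaRect(P[k][:,:2].astype(np.float32)*1000),P[k].mean(0))
# tray rim from top picture vs this picture
E
```

```text
time_s: 27.52
position: [0.4316, -0.1897, 0.1723]
ee_rot: [0.0, 0.998, -0.061, 0.0]
contact_force: [0.5, -0.5, -0.2]
width: 0.0918
t 27.52 p [ 0.4316 -0.1897  0.1723] gz 0.1803 yaw -7.0 F [ 0.5 -0.5 -0.2] w 0.0918
   units [-0.03  -0.017  1.522] [-0. -0.  0.] q [ 0.66  0.3  -0.43  1.99  0.16  0.88  0.01]
1648 ((428.4525451660156, -190.06564331054688), (85.7522201538086, 51.31688690185547), 81.6279525756836)
caps 4076 ((428.77923583984375, -187.95443725585938), (69.76681518554688, 34.1170539855957), 82.19538879394531) [ 0.42928702 -0.18681223  0.11987904]
```

View pics/w10.png

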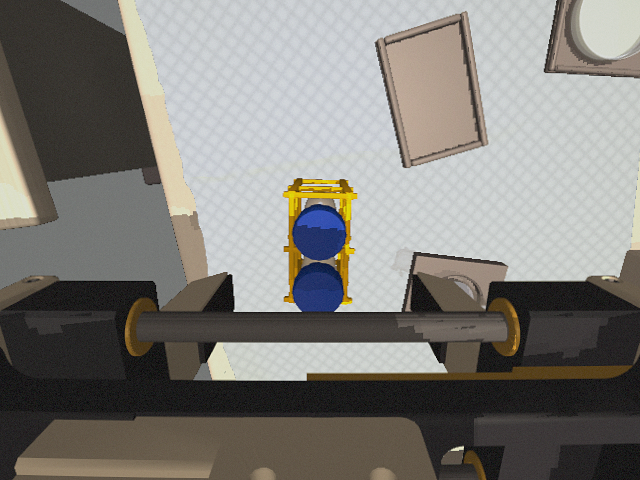

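Rack: middle crossbar ends at (287,249) and (355,250); centre measured (0.429,-0.190), long side 82°, 86 x 51 mm: matches. Descend to the crossbar and grip.

```bash
python3 -m creep '[[[-0.04,0,0.4,0,0,0.1],[-0.04,0,0.8,0,0,0.1],[-0.04,0,1.2,0,0,0.1],[-0.04,0,1.4,0,0,0.1],[-0.04,0,1.52,0,0,0.1],[-0.04,0,1.54,0,0,0.1],[-0.04,0,1.54,0,0,0.1]]]' 91.8
python3 -m creep '[[[0,0,0,0,0,0],[0,0,0,0,0,0],[0,0,0,0,0,0],[0,0,0,0,0,0],[0,0,0,0,0,0],[0,0,0,0,0,0],[0,0,0,0,0,0],[0,0,0,0,0,0]]]' 40
python3 -m creep '[[[0,0,-0.03,0,0,0],[0,0,-0.1,0,0,0],[0,0,-0.2,0,0,0],[0,0,-0.35,0,0,0],[0,0,-0.5,0,0,0],[0,0,-0.65,0,0,0],[0,0,-0.75,0,0,0],[0,0,-0.8,0,0,0],[0,0,-0.8,0,0,0]]]'
python3 - <<'E'
from h import *
c=shot('scene','s7'); shot('wrist','w11')
go(.541,-.0855,.135,9.8)
im=cv2.imread('pics/s7.png')[130:300,270:470];cv2.imwrite('pics/s7c.png',cv2.resize(im,None,fx=3.5,fy=3.5,interpolation=cv2.INTER_CUBIC))
E
```

```text
time_s: 28.45
position: [0.4288, -0.1889, 0.0804]
ee_rot: [0.0, 0.998, -0.07, 0.0]
contact_force: [-0.3, 0.4, -1.1]
width: 0.0917
time_s: 29.45
position: [0.4284, -0.1887, 0.0799]
ee_rot: [0.0, 0.998, -0.07, 0.0]
contact_force: [0.4, 0.0, 0.2]
width: 0.0482
time_s: 30.58
position: [0.4284, -0.1887, 0.128]
ee_rot: [0.0, 0.998, -0.07, 0.0]
contact_force: [-0.2, 0.0, -1.9]
width: 0.0485
t 30.68 p [ 0.4282 -0.1887  0.1277] gz 0.1357 yaw -8.0 F [-0.   0.2 -1.8] w 0.0481
   units [ 1.623 -1.964  0.012] [-0.    0.   -1.78] q [ 0.63  0.35 -0.42  2.05  0.2   0.78 -0.04]
```

View pics/s7c.png

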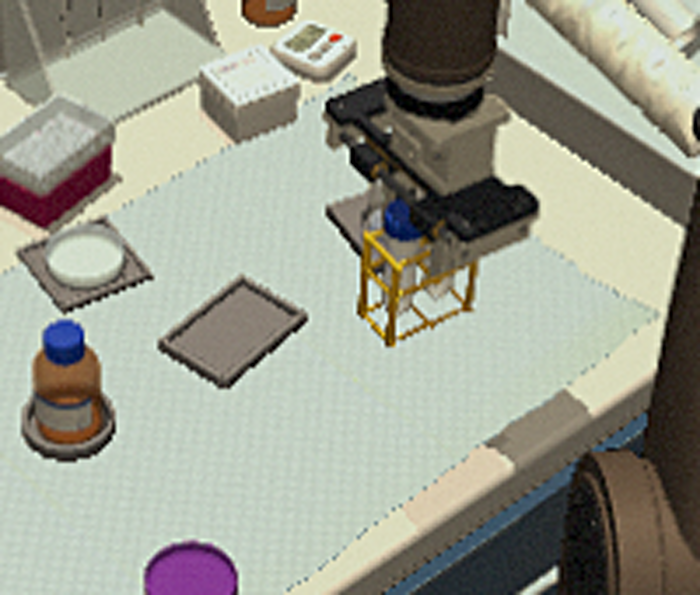

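View pics/w11.png

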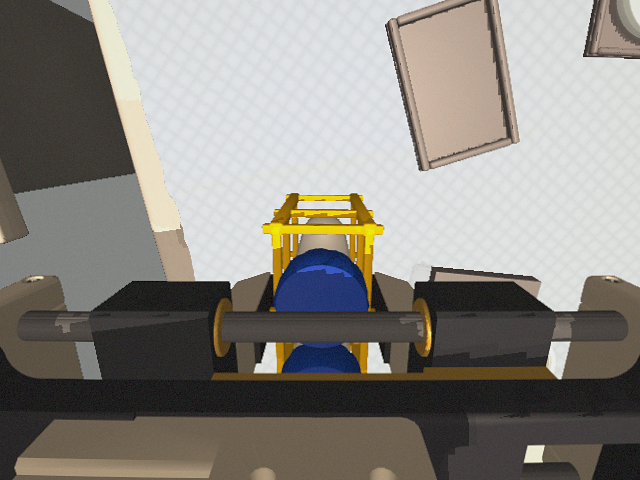

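```bash
python3 -m creep '[[[0.05,-0.05,0,0,0,-0.05],[0.15,-0.2,0,0,0,-0.15],[0.3,-0.4,0,0,0,-0.3],[0.5,-0.6,0,0,0,-0.5],[0.7,-0.9,0,0,0,-0.75],[0.95,-1.15,0,0,0,-1],[1.15,-1.4,0,0,0,-1.25],[1.35,-1.65,0,0,0,-1.5],[1.5,-1.8,0,0,0,-1.65],[1.58,-1.9,0,0,0,-1.75],[1.62,-1.96,0,0,0,-1.78],[1.62,-1.96,0,0,0,-1.78]]]'
python3 - <<'E'
from h import *
c=load('w10'); T=[atz(c,u,v,.014) for u,v in [(376,42),(463,12),(487,143),(407,167)]]
print(sum(T)/4,[np.linalg.norm(T[i]-T[(i+1)%4]).round(4) for i in range(4)], [np.degrees(np.arctan2(*(T[i]-T[(i+1)%4])[[1,0]])).round(1) for i in range(4)])
go(.541,-.0855,.094,9.8)
shot('wrist','w12'); shot('scene','s8'); shot('top','t8')
im=cv2.imread('pics/s8.png')[130:300,270:470];a=cv2.resize(im,None,fx=3,fy=3,interpolation=cv2.INTER_CUBIC)
cv2.imwrite('pics/s8c.png',a)
E
```

```text
time_s: 32.17
position: [0.5408, -0.0858, 0.1279]
ee_rot: [0.0, 0.996, 0.085, -0.0]
contact_force: [-0.4, 0.7, -0.2]
width: 0.0484
[ 0.5387517  -0.08792585  0.014     ] [np.float64(0.0725), np.float64(0.1066), np.float64(0.0725), np.float64(0.1054)] [np.float64(-169.2), np.float64(100.7), np.float64(9.9), np.float64(-79.3)]
t 32.17 p [ 0.5408 -0.0858  0.1279] gz 0.1359 yaw 9.8 F [-0.4  0.7 -0.2] w 0.0484
   units [ 0.004 -0.005  0.698] [ 0.  0. -0.] q [ 0.42  0.48 -0.49  1.86  0.29  0.87 -0.04]
```

View pics/w12.png

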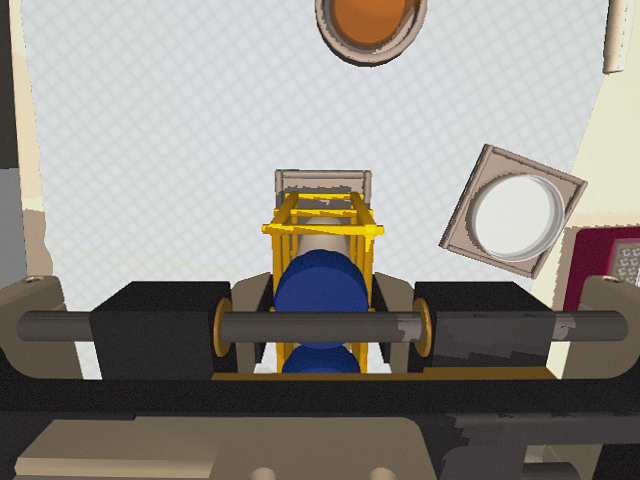

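View pics/s8c.png

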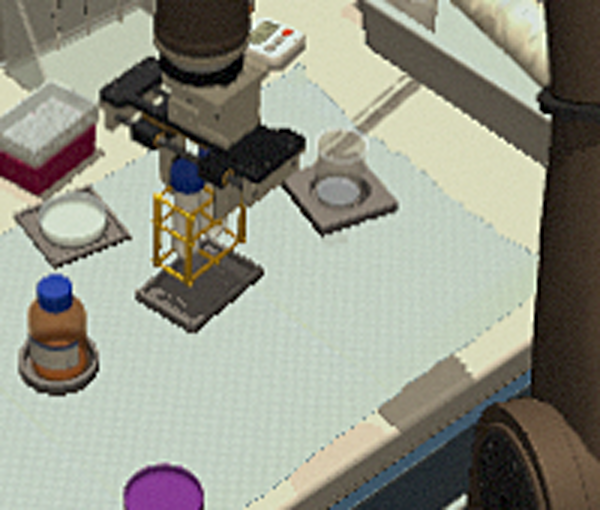

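Tray end (276–371, 172) lines up with the rack frame (centre ≈323) in the wrist view; wrist and top measurements agree within 2 mm. Lowering slowly.

```bash
python3 -m creep '[[[-0.02,0.01,0.06,0,0,0],[-0.02,0.01,0.15,0,0,0],[-0.02,0.01,0.25,0,0,0],[-0.02,0.01,0.35,0,0,0],[-0.02,0.01,0.45,0,0,0],[-0.02,0.01,0.53,0,0,0],[-0.02,0.01,0.6,0,0,0],[-0.02,0.01,0.65,0,0,0],[-0.02,0.01,0.69,0,0,0],[-0.02,0.01,0.7,0,0,0],[-0.02,0.01,0.7,0,0,0]]]'
python3 - <<'E'
from h import *
go(.541,-.0855,.094,9.8)
shot('wrist','w13'); shot('scene','s9')
im=cv2.imread('pics/s9.png')[150:300,270:420];a=cv2.resize(im,None,fx=4,fy=4,interpolation=cv2.INTER_CUBIC)
cv2.imwrite('pics/s9c.png',a)
E
```

```text
time_s: 33.7
position: [0.54, -0.0865, 0.0861]
ee_rot: [0.0, 0.996, 0.086, 0.0]
contact_force: [-0.2, -0.1, -1.2]
width: 0.0481
t 33.7 p [ 0.54   -0.0865  0.0861] gz 0.0941 yaw 9.8 F [-0.2 -0.1 -1.2] w 0.0481
   units [ 0.02  -0.014  0.001] [ 0. -0.  0.] q [ 0.4   0.53 -0.46  1.9   0.33  0.78 -0.07]
```

View pics/w13.png

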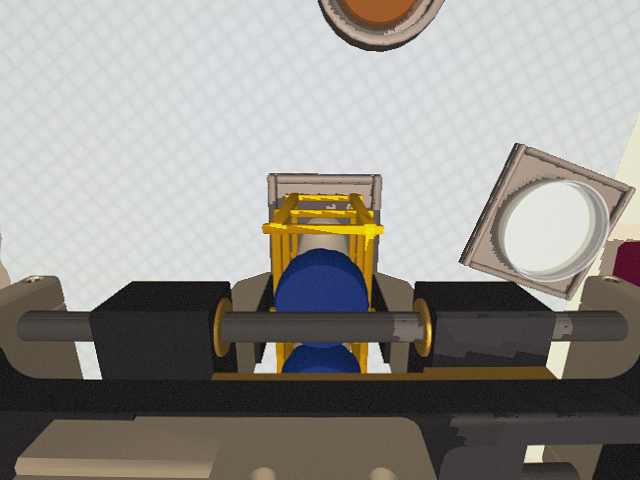

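View pics/s9c.png

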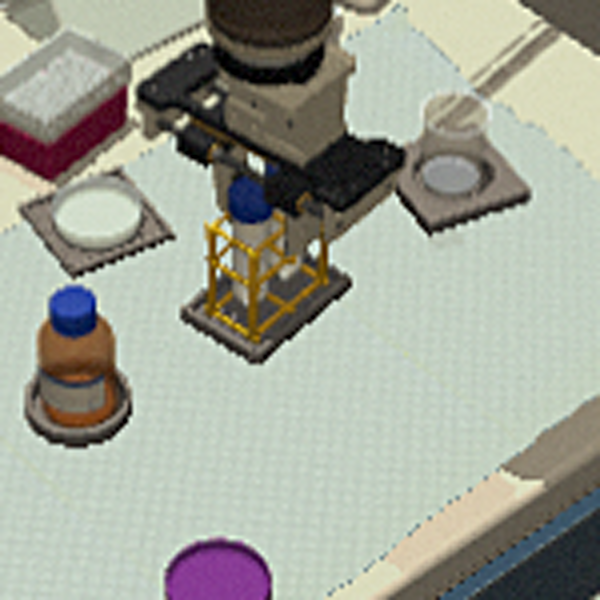

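Run:
```python
from h import *
c=load('w13')
for u,v in [(325,176),(325,184),(325,196),(325,200),(325,213),(325,231)]:
    print(v,pt(c,u,v).round(4),atz(c,u,v,.010).round(4))
# expected rack end at grasp: centre + 43mm along long dir
a=np.radians(99.8); C=np.array([.54,-.0865]); d=np.array([np.cos(a),np.sin(a)])
for z,l in [(.092,.042),(.01,.042),(.014,.055),(.006,.042)]: print(z,proj(c,np.append(C+d*l,z)))
im=cv2.imread('pics/w13.png')[160:260,240:400];cv2.imwrite('pics/w13c.png',cv2.resize(im,None,fx=5,fy=5,interpolation=cv2.INTER_CUBIC))
```

```text
176 [ 0.5321 -0.0338  0.0126] [ 0.5322 -0.0341  0.01  ]
184 [ 0.5332 -0.0398  0.0051] [ 0.5331 -0.0392  0.01  ]
196 [ 0.5345 -0.047   0.0103] [ 0.5345 -0.0471  0.01  ]
200 [ 0.5349 -0.0495  0.0114] [ 0.5349 -0.0497  0.01  ]
213 [ 0.5342 -0.0479  0.0621] [ 0.5365 -0.0585  0.01  ]
231 [ 0.5342 -0.0494  0.0933] [ 0.5387 -0.0709  0.01  ]
0.092 (np.float64(323.65316979732853), np.float64(220.29155633997613))
0.01 (np.float64(323.0998310743739), np.float64(192.70187205764785))
0.014 (np.float64(323.14262063315374), np.float64(173.45605591041323))
0.006 (np.float64(323.0827308273855), np.float64(191.84964172755411))
```

View pics/w13c.png

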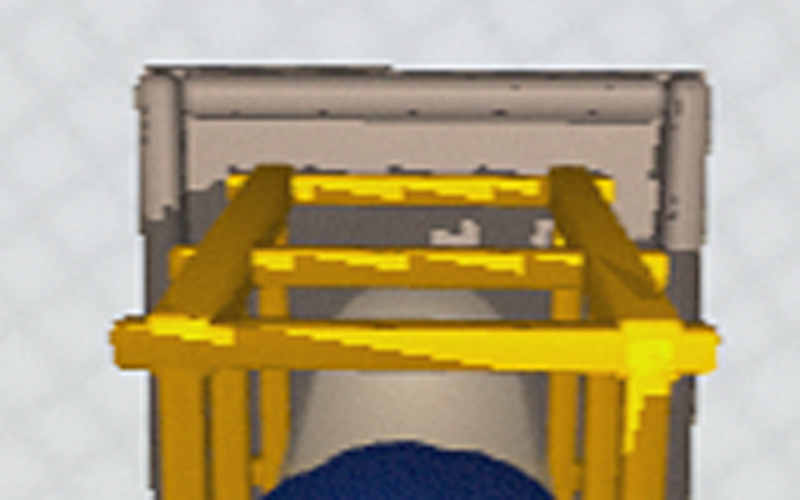

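Rack stands inside the tray walls with about a 7 mm gap at the visible end (6 expected). Release and back off.

```bash
python3 -m creep '[[[0,0,0,0,0,0],[0,0,0,0,0,0],[0,0,0,0,0,0],[0,0,0,0,0,0],[0,0,0,0,0,0],[0,0,0,0,0,0],[0,0,-0.2,0,0,0],[0,0,-0.6,0,0,0],[0,0,-1.2,0,0,0],[0,0,-1.8,0,0,0],[0,0,-2.2,0,0,0],[0,0,-2.2,0,0,0]]]' 91.8
python3 -m creep '[[[-0.5,0,-0.2,0,0,0],[-1,0,-0.4,0,0,0],[-1.6,0,-0.4,0,0,0],[-2.2,0,-0.4,0,0,0],[-2.6,0,-0.4,0,0,0],[-2.6,0,-0.4,0,0,0],[-2.6,0,-0.4,0,0,0]]]' 91.8
python3 - <<'E'
from h import *
shot('top','t9'); shot('scene','s10'); shot('wrist','w14')
print(readout.sense()['position'])
a=cv2.imread('pics/t9.png')[140:300,140:540];cv2.imwrite('pics/t9c.png',cv2.resize(a,None,fx=2,fy=2,interpolation=cv2.INTER_CUBIC))
im=cv2.imread('pics/s10.png')[140:350,170:430];cv2.imwrite('pics/s10c.png',cv2.resize(im,None,fx=2.8,fy=2.8,interpolation=cv2.INTER_CUBIC))
E
```

```text
time_s: 35.3
position: [0.5411, -0.0864, 0.2206]
ee_rot: [0.001, 0.996, 0.086, 0.002]
contact_force: [-0.0, 0.3, -0.3]
width: 0.092
time_s: 36.17
position: [0.3869, -0.113, 0.242]
ee_rot: [0.0, 0.996, 0.086, 0.0]
contact_force: [0.1, 0.7, 0.2]
width: 0.0918
[ 0.38696681 -0.11280144  0.24182393]
```

View pics/t9c.png

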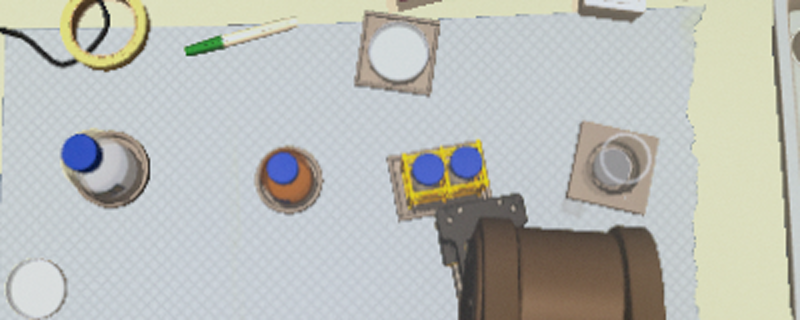

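View pics/s10c.png

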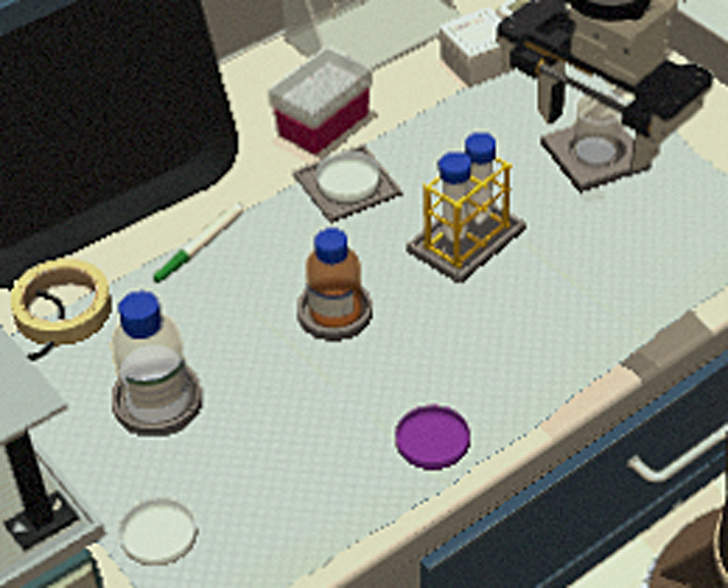

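View pics/w14.png

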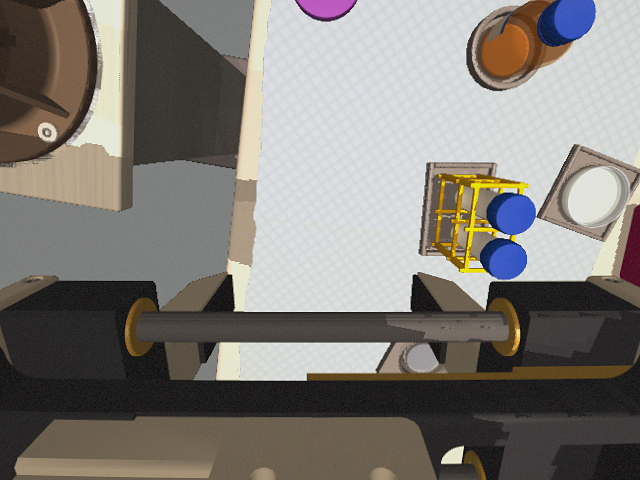

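Everything appears seated and upright. Now a numeric check of tops, centres and dishes against the top camera.

Run:
```python
from h import *
c=load('t9'); c0=load('top0')
P=np.array([[pt(c,u,v) for u in range(640)] for v in range(480)]); P0=np.array([[pt(c0,u,v) for u in range(640)] for v in range(480)])
def f(P,n,x,y,r,z0,z1):
    m=(np.hypot(P[:,:,0]-x,P[:,:,1]-y)<r)&(P[:,:,2]>z0)&(P[:,:,2]<z1); q=P[m]; print(n,len(q),((q.min(0)+q.max(0))/2)[:2].round(4),'z med',np.median(q[:,2]).round(4)); return q
for n,a in dict(SBtop=(.5445,.0865,.03,.1,.118),LBtop=(.561,.2905,.03,.132,.15),BKrim=(.5525,-.285,.04,.068,.082),).items(): f(P,n,*a)
q=f(P,'caps',.541,-.0865,.05,.121,.14)
im=c['image'].astype(int)
q=P[(P[:,:,2]>.085)&(P[:,:,2]<.102)&(im[:,:,0]>im[:,:,2]+60)&(np.hypot(P[:,:,0]-.54,P[:,:,1]+.086)<.07)]
print('rack',cv2.minAreaRect(q[:,:2].astype(np.float32)*1000),np.median(q[:,2]))
for n,a in dict(spare=(.4245,.377,.045,.009,.025),kit=(.689,-.044,.037,.013,.035)).items(): f(P0,n+'0',*a); f(P,n,*a)
```

```text
SBtop 188 [0.5441 0.0865] z med 0.1091
LBtop 302 [0.5592 0.2926] z med 0.1421
BKrim 167 [ 0.5531 -0.2853] z med 0.0734
caps 411 [ 0.5412 -0.0853] z med 0.1279
rack ((541.2894897460938, -85.4363784790039), (49.45698165893555, 86.20272827148438), 10.253519058227539) 0.09640385518638306
spare0 748 [0.425  0.3785] z med 0.0157
spare 750 [0.4249 0.3792] z med 0.0158
kit0 718 [ 0.6902 -0.0447] z med 0.0204
kit 721 [ 0.6898 -0.0424] z med 0.0204
```

```bash
python3 -c "
from plant import order
print(order.sign_off())"
```

```text
the job is handed in; nothing more can be done
None
```

All four items are in their holders, upright and let go, and the job is handed in at about 36 s of the 106 s allowed. I gripped the small bottle and the beaker by the wall, the large bottle by its cap, and the rack by its middle crossbar. The arm ended clear of everything, with the gripper open.

The last top-camera check, taken before hand-in, agreed with this:

| Item | Centre vs holder | Top height | Top height if fully seated |
|---|---|---|---|
| Small bottle | under 1 mm | 109 mm | 109 mm |
| Large bottle | about 3 mm | 142 mm | 142 mm |
| Beaker | about 1 mm | 73 mm | 74 mm |
| Tube rack | about 1 mm | 128 mm | 128 mm |

- **Rack alignment:** its long side is within about 1° of the tray's.
- **Dishes:** the spare dish read within 1 mm of its starting place. The kit dish read 2.3 mm off, which I put down to measurement noise because nothing went near it. Both are within their limits.
- **Failures and disagreements:** no check failed. The wrist and top cameras differed by up to about 3 mm on positions, which fits the calibration tolerance.
- **Odd reading:** the gripper showed 48 mm on the rack's 52 mm crossbar; I did not find out why, but the rack held and seated normally.

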